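# Open the reagent lock box by its combination dial

### The arm

A 6-joint arm with a two-finger parallel gripper is mounted at the origin on the work surface. World frame = base frame: x ahead of the robot, y to its left, z up, the work surface at z = 0. Lengths are in m, angles in rad, forces in N, time in s.
With the tool pointing down it reaches from about 0.325 to 0.775 m from the base axis. Payload 5.5 kg.
Tool frame: the origin (TCP) lies between the finger pads; the fingertips stand 8 mm ahead of it and the grasp point (between the pads) lies 11 mm behind it (tcp_to_tips is the distance from the TCP to the fingertips, in m); z points along the fingers, y is the line along which they close (so a half turn about z gives the same grasp; the last joint's range is limited). The gripper opens to 88 mm and grips with 3 to 60 N. Pads are 20 mm wide; open, the fingers measure 115 mm over their backs; the gripper's body (75 mm by 178 mm) begins 61 mm behind the grasp point.
Start: joints at [-1.361, 0.091, 1.231, -0, 1.82, -0.057], TCP at [0.158, -0.579, 0.231] pointing down, gripper open.
Joint ranges: [-2.87, 2.87], [-0.86, 2.18], [0.17, 2.46], [-1.51, 4.65], [0.06, 2.69], [-2.65, 2.65]. Speed limits (rad/s): [2.57, 2.57, 3.01, 3.14, 3.14, 3.14].

### API

Orientations are given as a unit quaternion [w, x, y, z].
In Python, from bench import * gives the robot as it stands. Calls block until the motion is done:
- move_to(position, orientation): joint-space move of the TCP to a pose.
- move_l(position, speed=0.15, orientation=None): straight line of the TCP; orientation=None keeps the orientation; speed is the mean speed in m/s.
- movej(angles): joint-space move.
- gripper_open() and close(): open the fingers fully, or close them until they stop; the grip force is fixed at half the most.
- hold(seconds).
- inverse_kinematics(position, orientation): joint angles nearest the present ones, or None.
- state(): the state.
- get_image(name): name is "scene" or "side" or "wrist"; returns a dict with "frame" (400x640x3 uint8, blue, green, red), "depth" (400x640 float32, m along the optical axis (not along the pixel's ray), 0 where there is no reading), "camera_matrix" (3x3 intrinsics, pixels), "k1" (the pictures are not rectified: a ray, as slopes to the right and down, at radius r is drawn at 1 + k1 r^2 times it, then the intrinsics apply), "view" (4x4, takes a point from world to camera coordinates). Camera axes: x right, y up, looking along -z (the intrinsics and any distortion apply to the point x, -y, -z); pixel columns grow to the right and rows downward; lengths in m; the calibration is good to about 2 mm. A picture is of the moment at which its call begins.
A pose or a line that the arm cannot do raises IKError and nothing moves.
- job_done(): hands the job in; it is judged then, once.
The state is a dict: "time": time; "joint_pos": joint angles; "dq": joint speeds; "joint_torque": joint torques, N m; "ee_pos": TCP position; "ee_rot": TCP orientation; "ft_force": force on the tool from outside, world axes, zero at the start; "moment": the same for the moment, N m; "finger_gap": finger opening in m; "finger_force": force on a finger pad.
Only numpy, scipy, OpenCV 4.12 (cv2) and the standard library are available. Lean on these libraries where they do the work, as an engineer would, in place of code of your own. Each camera call takes 0.05 s, during which the arm holds its last target. There are 200 camera calls.

### The job

Open the locked reagent box: turn the dial left to 14, then right to 5, then left again until you feel it come up against its stop, which draws the bolt; do not force the dial against that stop. Then raise the lid by its bar handle until it stands open by itself, at least 60 degrees up, and let go, without disturbing the bottle, flask and mortar beside the box.

Things in the scene. Friction and masses are not known exactly. Their poses are not given: they have to be found in the camera images.
- case: The grey steel box, fixed to the bench: 220 mm deep (x), 280 mm wide (y), 110 mm high to the rim under the lid. Origin at the centre of its underside; its x axis points from the front (handle side) to the rear (hinge side), z up.
- dial_knob (a point): Centre of the round finger knob of the black dial on the white lid, on the dial's upright axis: the height to grip. Knurled knob, 42 mm across, straight-sided, does not slip in a firm grip; its top is 16 mm above this point, the dial's flat face (84 mm across) 21 mm below it, the lid's top face 30 mm below it. Any gripping direction will do. The frame turns with the dial.
- dial (a joint): Angle of the dial in rad, growing as it turns left (counter-clockwise from above). 40 graduations of 0.1571 rad, 0 at the long red line on the dial, growing clockwise on its face, yellow lines at 10, 20, 30. The number at the index mark = angle / 0.1571, so turning left raises it: 14 is 2.199 rad, 5 is 0.785 rad. It starts between 0 and 6. Drag under 0.15 N m.
- dial_index (a point): Red index mark on the fixed ring round the dial, on the hinge side, 49 mm from the dial's axis: the number beside it is the one dialled, and must be met within two thirds of a graduation (0.1 rad). If 14 or 5 is overrun by more than one graduation the lock's wheels are lost and the lid stays locked.
- lock_case: Lock housing under the lid (hidden, not to be touched). After 14 and 5, turning left draws the bolt 10.5 mm back against a block in it, and the dial stops hard, somewhere from 10.5 to 14.5, lock by lock. The lid is free only with the bolt within 1.4 mm of the block (0.06 rad of dial). Drawing it takes under 0.25 N m; 0.7 N m presses it on the block with 24 N, enough. It stays drawn when let go.
- handle (a point): Middle of the lid's bar handle: a round steel bar 11 mm thick along the box's y axis, 110 mm long between its ends, standing on two 8 mm posts 47 mm either side; its axis is 35 mm above the lid's top face, 95 mm in front of the dial's axis and 30 mm behind the lid's front edge.
- hinge_line (a point): Middle of the lid's hinge line at the rear rim, 190 mm behind the handle (horizontally) and 41 mm below it when shut. The lid swings about this point's y axis.
- lid (a joint): Opening angle of the lid in rad: 0 shut, growing as its handle side rises and goes back; 1.75 at most. A stiff friction hinge keeps it wherever it is left; raising it takes about 12 N at the handle.
- amber_bottle: Bystander: closed amber reagent bottle, 60 mm in diameter, 130 mm high, origin under its centre.
- flask: Bystander: empty conical glass flask, 74 mm in diameter, 108 mm high, origin under its centre.
- mortar: Bystander: white porcelain mortar, 90 mm in diameter, 50 mm high, origin under its centre.

How it is judged:
By the outcome, as a careful person would: the job done as asked, in the order asked, and still so for the second after the job is handed in, with the robot touching nothing.
It also fails if it takes over 64 s, if anything falls off the work surface, if the arm or the gripper's body presses on something with over 40 N, if the wrist force passes 120 N, or if a joint passes its speed limit or range.

## Working session

There is one attempt and no reset: what is moved stays moved. The work goes in short steps, each a Python script; the robot and the scene stay as the last script left them, time stands still between calls to the robot, and variables do not carry over. Pictures are saved under pics/ and viewed, at most 10 in all, crops included, and the job is handed in when it is done.

```bash
ls; mkdir -p pics; cat > h.py <<'E'
from bench import *
import numpy as np, cv2
def shot(n):
    im=get_image(n); return im
def px2w(im,u,v,z=None,d=None):
    K=np.array(im["camera_matrix"]);k1=im["k1"]
    x=(u-K[0,2])/K[0,0];y=(v-K[1,2])/K[1,1]
    a,b=x,y
    for _ in range(20):
        s=1+k1*(a*a+b*b);a,b=x/s,y/s
    V=np.linalg.inv(np.array(im["view"]))
    ray=V[:3,:3]@np.array([a,-b,-1.]);o=V[:3,3]
    if z is not None: d=(z-o[2])/ray[2]
    elif d is None:
        p=im["depth"][int(v)-1:int(v)+2,int(u)-1:int(u)+2];d=np.median(p[p>0])
    return o+d*ray
E
python3 - <<'E'
from h import *
for n in("scene","side"):
    im=shot(n);cv2.imwrite(f"pics/{n}.png",im["frame"]);np.save(n+".npy",im,allow_pickle=True)
    print(n,np.linalg.inv(im["view"])[:3,3],im["k1"])
print(state())
E
```

```text
pics
scene [ 0.9330268  -0.47538635  0.73027464] -0.02238731397804496
side [ 0.38508344 -0.55701954  0.80405269] -0.09362376115066515
{'time': 0.1, 'joint_pos': array([-1.36068771e+00,  9.17636400e-02,  1.23176547e+00,  2.86558384e-05,
        1.81978260e+00, -5.66907115e-02]), 'dq': array([ 2.49925779e-05, -2.20386254e-03, -3.00201639e-03, -1.12397473e-03,
        6.04632244e-04, -1.08444789e-03]), 'joint_torque': array([ 3.04103327e-03, -4.47857881e+01, -4.07569242e+01,  7.02050747e-02,
        2.84142100e-02, -1.25118336e-04]), 'ee_pos': array([ 0.1581481 , -0.57852475,  0.22963186]), 'ee_rot': array([-8.58062133e-04,  9.91114618e-01,  1.33007803e-01, -5.20203766e-05]), 'ft_force': array([0.32759112, 0.96170734, 0.13136524]), 'moment': array([-0.00817019, -0.00173461, -0.0085098 ]), 'finger_force': 0.0, 'finger_gap': 0.08790795615922536}
```

View pics/scene.png

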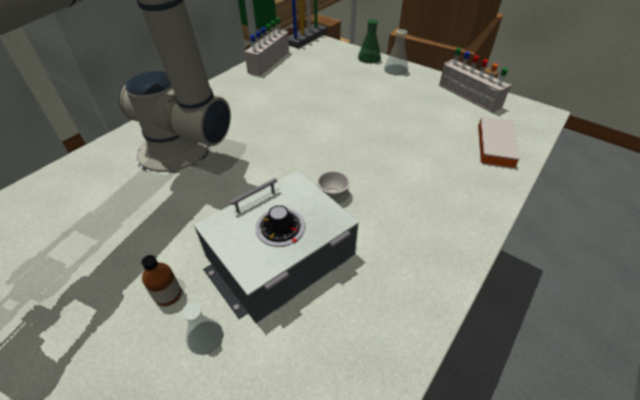

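View pics/side.png

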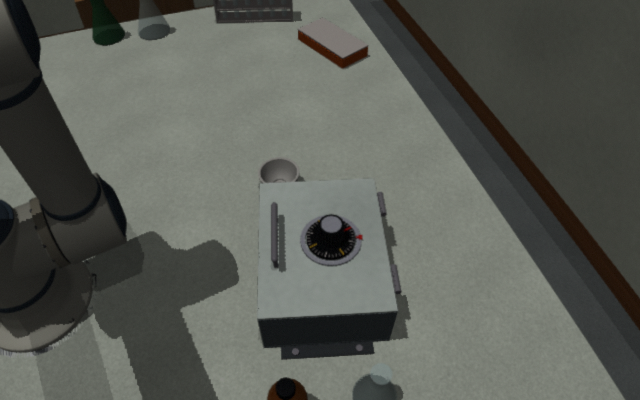

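The scene view shows the box with its handle towards the robot. In the side view the knob top is at (331,224), the index at (361,238), the handle bar runs (274,205)–(275,265), the mortar sits beyond the box, and the bottle and flask are at its right side (−y).

```bash
python3 - <<'E'
from h import *
s=np.load("side.npy",allow_pickle=True).item();c=np.load("scene.npy",allow_pickle=True).item()
np.set_printoptions(precision=4,suppress=True)
for n,u,v in [("knobtop",331,224),("lid",290,290),("lid2",360,195),("c1",260,182),("c2",374,180),("c3",394,311),("c4",259,317),("h1",274,206),("h2",275,264),("idx",361,238),("mortar",279,172),("bottle",287,385),("flask",376,372)]:
    print(n,px2w(s,u,v))
for n,u,v,z in [("knobtop",280,212,.162),("bottletop",150,261,.13),("flasktop",193,312,.108),("mortar",333,182,.05),("h1",237,211,.151),("h2",274,184,.151),("idx",294,240,.125)]:
    print(n,px2w(c,u,v),px2w(c,u,v,z=z))
f=s["frame"][195:285,255:415];cv2.imwrite("pics/crop.png",cv2.resize(f,None,fx=5,fy=5,interpolation=2))
E
```

```text
knobtop [ 0.5494 -0.1092  0.1611]
lid [ 0.4565 -0.1833  0.1168]
lid2 [ 0.634  -0.0299  0.1154]
c1 [ 0.4767  0.1611 -0.0004]
c2 [ 0.6736 -0.0014  0.1137]
c3 [ 0.6022 -0.2662  0.1129]
c4 [ 0.3982 -0.2139  0.1155]
h1 [ 0.4695 -0.0391  0.1553]
h2 [ 0.4447 -0.1355  0.1274]
idx [ 0.5994 -0.1252  0.1211]
mortar [0.5215 0.1608 0.018 ]
bottle [ 0.4112 -0.3328  0.1291]
flask [ 0.5407 -0.3464  0.1075]
knobtop [ 0.5546 -0.1073  0.1631] [ 0.5539 -0.1065  0.162 ]
bottletop [ 0.4156 -0.3336  0.1298] [ 0.4158 -0.3336  0.13  ]
flasktop [ 0.5524 -0.3499  0.1069] [ 0.553  -0.3501  0.108 ]
mortar [0.5023 0.1581 0.02  ] [0.5205 0.1314 0.05  ]
h1 [ 0.4491 -0.1345  0.1213] [ 0.4727 -0.1511  0.151 ]
h2 [ 0.4736 -0.0372  0.1431] [ 0.4798 -0.0431  0.151 ]
idx [ 0.6013 -0.1223  0.1221] [ 0.6029 -0.124   0.125 ]
```

View pics/crop.png

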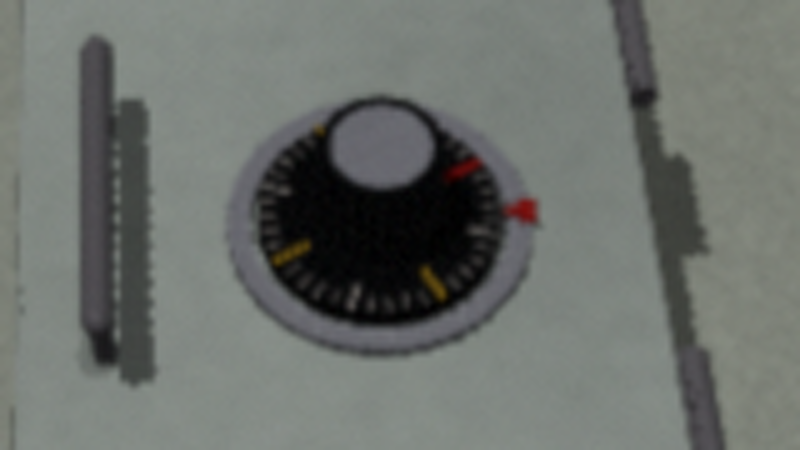

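The crop shows the red 0 line at (465,168), the index at (522,210) and the next long white line (5) just clockwise of the index at (480,232). The dial therefore reads about 3–4. The box yaw is about −0.25 rad. Next I'll look from close above.

```bash
cat >> h.py <<'E'
from scipy.spatial.transform import Rotation as R
def down(phi): # tool y axis at world angle phi (mod pi), z down
    y=np.array([np.cos(phi),np.sin(phi),0]);z=np.array([0,0,-1.]);x=np.cross(y,z)
    return R.from_matrix(np.c_[x,y,z])
def q(r):
    a=r.as_quat();return np.array([a[3],*a[:3]])
np.set_printoptions(precision=4,suppress=True)
E
python3 - <<'E'
from h import *
s=np.load("side.npy",allow_pickle=True).item()
print("handle",px2w(s,274,203.5,z=.151),px2w(s,274,261,z=.151))
for phi in np.arange(-3,3.2,.5):
    j=inverse_kinematics([.551,-.107,.32],q(down(phi)));print(round(phi,2),None if j is None else np.array(j))
j=np.array(inverse_kinematics([.551,-.107,.32],q(down(1.57))))
t=state()["time"];movej(j);s=state();print(s["time"]-t,s["ee_pos"])
im=shot("wrist");cv2.imwrite("pics/w1.png",im["frame"]);np.save("w1.npy",im,allow_pickle=True);print(np.array(im["view"]))
E
```

```text
handle [ 0.4714 -0.0303  0.151 ] [ 0.4425 -0.1443  0.151 ]
-3.0 None
-2.5 [-0.2524  0.0239  1.1407 -0.      1.977   2.2476]
-2.0 [-0.2524  0.0239  1.1407 -0.      1.977   1.7476]
-1.5 [-0.2524  0.0239  1.1407 -0.      1.977   1.2476]
-1.0 [-0.2524  0.0239  1.1407 -0.      1.977   0.7476]
-0.5 [-0.2524  0.0239  1.1407 -0.      1.977   0.2476]
0.0 [-0.2524  0.0239  1.1407 -0.      1.977  -0.2524]
0.5 [-0.2524  0.0239  1.1407 -0.      1.977  -0.7524]
1.0 [-0.2524  0.0239  1.1407 -0.      1.977  -1.2524]
1.5 [-0.2524  0.0239  1.1407 -0.      1.977  -1.7524]
2.0 [-0.2524  0.0239  1.1407 -0.      1.977  -2.2524]
2.5 None
3.0 None
2.2167 [ 0.5508 -0.1077  0.3198]
[[ 0.002   1.      0.0002  0.107 ]
 [-0.9626  0.0019 -0.2709  0.5862]
 [-0.2709  0.0004  0.9626 -0.3276]
 [ 0.      0.      0.      1.    ]]
```

View pics/w1.png

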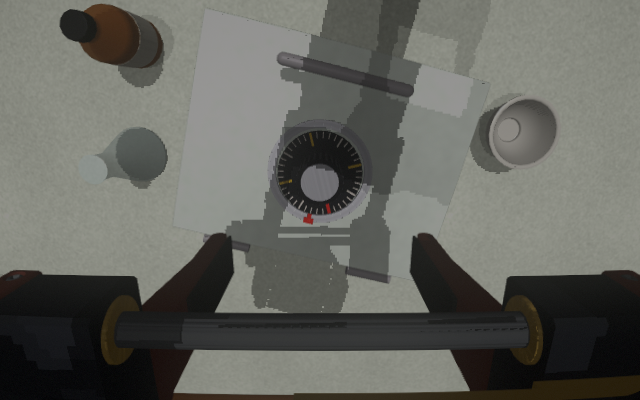

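Wrist view: knob top at about (320,182), red line near (328,208), index at (308,219), handle bar (283,57)–(410,91). I'll enlarge the dial.

```bash
python3 - <<'E'
from h import *
im=np.load("w1.npy",allow_pickle=True).item()
f=im["frame"][120:230,265:375];cv2.imwrite("pics/w1c.png",cv2.convertScaleAbs(cv2.resize(f,(594,594),interpolation=2),alpha=1.8))
E
```

```text
(no output)
```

View pics/w1c.png

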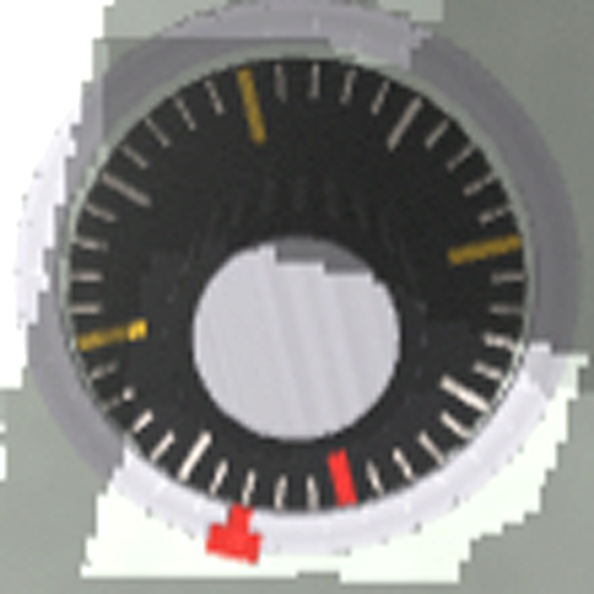

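```bash
python3 - <<'E'
from h import *
im=np.load("w1.npy",allow_pickle=True).item()
P=lambda u,v,z:px2w(im,265+u/5.4-.4,120+v/5.4-.4,z)
k=P(297,340,.162);print("knob",k)
# knob circle edges
print(P(193,340,.162)-P(400,340,.162),P(297,238,.162)-P(297,440,.162))
e=[P(70,285,.125),P(526,285,.125),P(297,58,.125),P(297,508,.125)]
print("dial x,y centre",(e[2][0]+e[3][0])/2,(e[0][1]+e[1][1])/2, e[3][0]-e[2][0],e[1][1]-e[0][1])
c=np.array([(e[2][0]+e[3][0])/2,(e[0][1]+e[1][1])/2])
# ellipse centre of ticks: opposite yellow/long marks
A=lambda p:np.arctan2(*(p[:2]-c)[::-1])
i=P(235,535,.123);print("idx",i,np.linalg.norm(i[:2]-c),A(i))
for n,u,v in[(0,343,480),(5,197,455),(10,112,334),(20,253,105),(30,487,249),(3,249,490),(25,127,190)]:
    a=A(P(u,v,.125));print(n,a,((A(i)-a)/.1571+ n +0)%40, (a-A(i))%6.2832/.1571)
h1=px2w(im,282,57,.151);h2=px2w(im,411,92,.151);print(h1,h2,np.linalg.norm(h1-h2),(h1+h2)/2,np.arctan2(*(h2-h1)[:2]))
for u,v in[(206,10),(489,82),(173,227)]:print(px2w(im,u,v,.116),px2w(im,u,v))
print(px2w(im,320,182),px2w(im,230,100))
E
```

```text
knob [ 0.5487 -0.1098  0.162 ]
[-0.0001 -0.0342  0.    ] [-0.0342  0.0001  0.    ]
dial x,y centre 0.5479458908383448 -0.1097466757879337 0.08407957549242262 0.08358781162276102
idx [ 0.596  -0.1219  0.123 ] 0.04962023921709826 -0.24832031470902843
0 0.2250330271355672 36.98692971454745 3.0130702854525504
5 -0.5434298076982924 6.878481814062788 38.11642588803779
10 -1.3359019899169913 16.92286235014617 33.07204535195441
20 -2.910427052041365 36.94530068321029 23.049607018890285
30 1.7860780891015924 17.05029660209662 12.94970339790338
3 -0.23891574836135554 2.940136433178403 0.05986356682159703
25 -2.110518723730574 36.85358630822117 28.141321393879405
[ 0.4417 -0.1414  0.151 ] [ 0.4705 -0.0301  0.151 ] 0.11493483878535313 [ 0.4561 -0.0857  0.151 ] 0.2530633168574928
[ 0.3958 -0.2141  0.116 ] [ 0.3961 -0.2137  0.1174]
[0.4598 0.054  0.116 ] [0.4548 0.1059 0.0013]
[ 0.6078 -0.2671  0.116 ] [ 0.6506 -0.3185  0.0004]
[ 0.5478 -0.1094  0.1636] [ 0.4771 -0.1963  0.1169]
```

Start number is about 3.04, and the knob is at (0.548, −0.1097). The handle midpoint is (0.456, −0.086) by direct measurement and agrees with the dial-based prediction. I'll grip the knob now.

```bash
python3 - <<'E'
from h import *
o=q(down(-1.0));K=[.548,-.1097]
move_to([*K,.22],o);move_l([*K,.138],.08)
s=state();print(s["time"],s["ee_pos"],s["ft_force"],s["moment"])
close();hold(.2)
s=state();print(s["time"],s["ee_pos"],s["joint_pos"],s["ft_force"],s["moment"],s["finger_gap"],s["finger_force"])
im=shot("wrist");cv2.imwrite("pics/w2.png",im["frame"])
E
```

```text
5.7333 [ 0.5484 -0.1098  0.1388] [-0.1518 -0.2572  0.3603] [-0.0156  0.0324  0.0251]
6.7083 [ 0.5484 -0.1103  0.1381] [-0.2589 -0.0179  1.5059 -0.0007  1.6524  0.7415] [ 3.9283 -4.6443 -1.0364] [-0.5574 -0.4718  0.0195] 0.04175813692894272 29.99507635831833
```

View pics/w2.png

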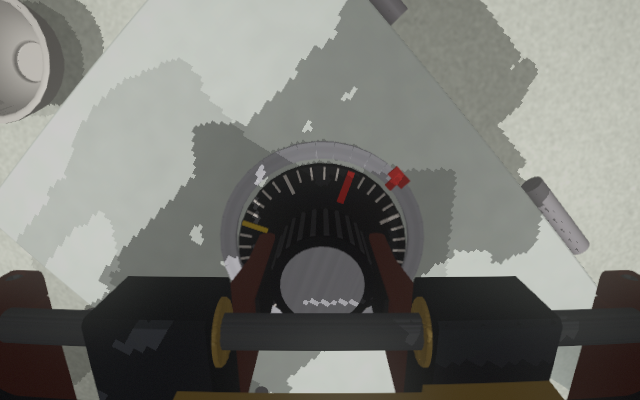

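The knob is firmly gripped (gap 41.8 mm) and the dial still reads about 3 (red line at (345,188), index at (398,178)). Turning left to 14, with a camera check there.

```bash
cat >> h.py <<'E'
J0=0.7415;N0=3.04
num=lambda s:N0+(J0-s["joint_pos"][5])/.15708
def goto(n,jb):
    j=np.array(jb);j[5]=J0-(n-N0)*.15708;movej(j);return state()
def pr(s):print(round(s["time"],2),"n=%.2f"%num(s),s["ee_pos"],s["ft_force"],s["moment"],round(s["finger_gap"],4))
E
python3 - <<'E'
from h import *
jb=np.array(state()["joint_pos"]);np.save("jb.npy",jb)
for n in(6,10,13,14):pr(goto(n,jb))
hold(.3);pr(state())
im=shot("wrist");cv2.imwrite("pics/w3.png",cv2.resize(im["frame"][120:300,200:440],(800,600)))
E
```

```text
7.28 n=6.00 [ 0.5488 -0.1108  0.1381] [ 3.8354 -3.0286 -2.2786] [-0.5183 -0.5202  0.0183] 0.0413
7.92 n=10.00 [ 0.5496 -0.111   0.1381] [ 7.5675 -4.4425 -2.1662] [-0.6944 -1.0884  0.0008] 0.0416
8.45 n=13.00 [ 0.5501 -0.1108  0.1381] [10.5482 -2.4468 -3.301 ] [-0.6521 -1.5277  0.0523] 0.0414
8.72 n=14.00 [ 0.5503 -0.1106  0.1381] [10.1451 -2.73   -4.1235] [-0.6386 -1.6963  0.0654] 0.0415
9.03 n=14.00 [ 0.5503 -0.1107  0.1381] [10.2798 -3.3548 -3.9825] [-0.6722 -1.6686  0.0847] 0.0412
```

View pics/w3.png

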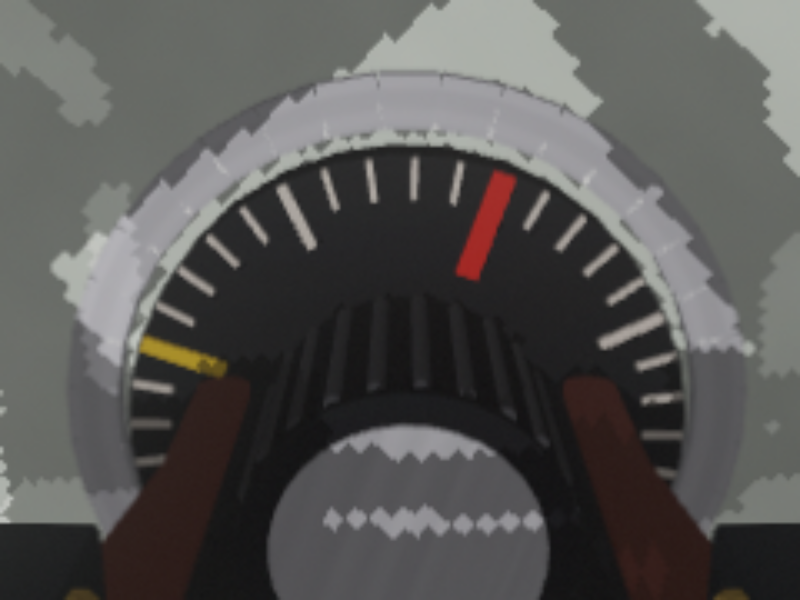

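The red line sits at the same spot relative to the fingers as before, so there is no slip and the dial is at 14. Now right to 5, then left while feeling for the stop.

```bash
python3 - <<'E'
from h import *
jb=np.load("jb.npy")
for n in(10,6,5):s=goto(n,jb)
hold(.3);pr(state())
for n in(8,9.8):pr(goto(n,jb))
n=9.8;prev=None;log=[]
while n<14.9:
    n+=.12;s=goto(n,jb);m=s["moment"][2];lag=(n-num(s))*.157;log.append((n,m,lag))
    if abs(m)>.5: break
hold(.2);pr(state());print(np.array(log)[::1])
E
```

```text
10.95 n=5.03 [ 0.5486 -0.1106  0.1381] [ 4.5787 -4.4337 -1.4225] [-0.5234 -0.4878 -0.09  ] 0.0418
11.47 n=8.03 [ 0.5492 -0.1109  0.1381] [ 6.7617 -4.5993 -1.8611] [-0.7425 -0.8999  0.0883] 0.0414
11.85 n=9.83 [ 0.5495 -0.1109  0.1381] [ 7.9639 -5.2768 -3.3864] [-0.8037 -1.1537  0.0494] 0.0416
21.3 n=14.26 [ 0.5503 -0.1106  0.1381] [10.9901 -3.0396 -4.3432] [-0.7228 -1.6631 -0.5715] 0.0414
[[ 9.92    0.0583 -0.0046]
 [10.04    0.07   -0.0047]
 [10.16    0.0385 -0.0047]
 [10.28    0.0391 -0.0047]
 [10.4     0.1182 -0.0047]
 [10.52    0.0793 -0.0047]
 [10.64   -0.0323 -0.0047]
 [10.76   -0.0254 -0.0046]
 [10.88   -0.0605 -0.0046]
 [11.     -0.0277 -0.0046]
 [11.12   -0.0509 -0.0046]
 [11.24   -0.0982 -0.0046]
 [11.36    0.001  -0.0046]
 [11.48   -0.0641 -0.0046]
 [11.6    -0.0234 -0.0046]
 [11.72   -0.0374 -0.0046]
 [11.84   -0.0654 -0.0046]
 [11.96   -0.0692 -0.0046]
 [12.08   -0.0442 -0.0045]
 [12.2    -0.047  -0.0045]
 [12.32   -0.0239 -0.0046]
 [12.44   -0.1267 -0.0045]
 [12.56   -0.0811 -0.0045]
 [12.68   -0.0205 -0.0045]
 [12.8    -0.0174 -0.0045]
 [12.92   -0.0712 -0.0045]
 [13.04   -0.1306 -0.0045]
 [13.16   -0.0929 -0.0045]
 [13.28   -0.0691 -0.0045]
 [13.4    -0.0917 -0.0045]
 [13.52   -0.0851 -0.0045]
 [13.64   -0.1079 -0.0045]
 [13.76   -0.1257 -0.0045]
 [13.88   -0.2387 -0.0043]
 [14.     -0.3591 -0.0041]
 [14.12   -0.4457 -0.0039]
 [14.24   -0.5909 -0.0037]]
```

The dial came up against its stop near 13.8, with torque ramping linearly to 0.57 N m. I'll ease off, release, and check reach for the lid arc with the tool tilting.

```bash
cat >> h.py <<'E'
PSI=-.25;ex=np.array([np.cos(PSI),np.sin(PSI),0]);ey=np.array([-np.sin(PSI),np.cos(PSI),0]);ez=np.array([0,0,1.])
M=np.array([.456,-.086,.1515]);H=M+.19*ex-.041*ez
def pose(th,t,back=0.): # lid angle th, tool tilt t; grasp point at bar, backed off along tool
    g=H+R.from_rotvec(th*ey).apply(M-H);r=R.from_rotvec(t*ey)*down(PSI)
    return g+r.apply([0,0,.011-back]),q(r)
E
python3 - <<'E'
from h import *
jb=np.load("jb.npy")
pr(goto(13.85,jb));gripper_open();pr(state())
p=state()["ee_pos"];move_l(p+[0,0,.09],.15);pr(state())
d=np.deg2rad
for th in range(0,91,10):
    print(th,[t for t in range(-30,85,5) if inverse_kinematics(*pose(d(th),d(t))) is not None])
for b in(.0,.05,.1):print(b,[(th,t) for th in(65,70,75,80) for t in range(30,80,5) if inverse_kinematics(*pose(d(th),d(t),b)) is not None])
for th,t in((0,0),(30,20),(70,50)):print(inverse_kinematics(*pose(d(th),d(t))))
E
```

```text
21.55 n=13.87 [ 0.5503 -0.1107  0.1381] [11.0992 -3.592  -4.7072] [-0.7512 -1.6685 -0.3227] 0.0416
22.41 n=13.85 [ 0.5484 -0.1103  0.138 ] [ 0.3157 -1.0788 -0.7386] [ 0.0431 -0.1525  0.0026] 0.0879
23.16 n=13.85 [ 0.5481 -0.1102  0.227 ] [ 0.1655 -0.0332 -0.5515] [-0.052  -0.0683  0.0084] 0.0882
0 [-30, -25, -20, -15, -10, -5, 0, 5, 10, 15, 20, 25, 30, 35, 40, 45, 50, 55, 60, 65, 70]
10 [-30, -25, -20, -15, -10, -5, 0, 5, 10, 15, 20, 25, 30, 35, 40, 45, 50, 55, 60, 65]
20 [-30, -25, -20, -15, -10, -5, 0, 5, 10, 15, 20, 25, 30, 35, 40, 45, 50, 55, 60]
30 [-30, -25, -20, -15, -10, -5, 0, 5, 10, 15, 20, 25, 30, 35, 40, 45, 50, 55]
40 [-30, -25, -20, -15, -10, -5, 0, 5, 10, 15, 20, 25, 30, 35, 40, 45, 50]
50 [-30, -25, -20, -15, -10, -5, 0, 5, 10, 15, 20, 25, 30, 35, 40, 45]
60 [-30, -25, -20, -15, -10, -5, 0, 5, 10, 15, 20, 25, 30, 35, 40]
70 [-30, -25, -20, -15, -10, -5, 0, 5, 10, 15, 20, 25, 30, 35]
80 [-30, -25, -20, -15, -10, -5, 0, 5, 10, 15, 20, 25]
90 [-30, -25, -20, -15, -10, -5, 0, 5, 10, 15, 20]
0.0 [(65, 30), (65, 35), (70, 30), (70, 35), (75, 30)]
0.05 []
0.1 []
[-0.2597 -0.2803  1.7383 -0.      1.6836 -0.0097]
[-0.2573  0.1497  1.2038 -0.0029  2.1372 -0.0084]
None
```

```bash
python3 - <<'E'
from h import *
d=np.deg2rad
for th,t in((85,0),(85,10),(80,0)):
    p,o=pose(d(th),d(t));print(th,t,[inverse_kinematics(p+.01*ex+[0,0,z],o) is not None for z in(0,.04,.08,.1)],[inverse_kinematics(p+.01*ex+[0,0,z]-.1*ex*0,pose(0,0)[1]) is not None for z in(.05,.1)])
p,o=pose(0,0,.09);move_to(p,o)
p,o=pose(0,0,0);move_l(p,.1);s=state();pr(s)
close();hold(.2);s=state();pr(s);f0=s["ft_force"]
for th in(.6,1.2,2,3,4.5,6):
    p,o=pose(d(th),0);move_l(p,.04);s=state();print(th,s["time"],s["ee_pos"]-p,s["ft_force"]-f0,s["finger_gap"])
    if np.linalg.norm(s["ft_force"]-f0)>45:print("ABORT");break
im=shot("wrist");cv2.imwrite("pics/w4.png",im["frame"])
E
```

```text
85 0 [True, True, True, True] [True, True]
85 10 [True, True, False, False] [True, True]
80 0 [True, True, True, True] [True, True]
25.11 n=7.82 [ 0.4564 -0.0861  0.1414] [ 0.6119 -0.4398 -0.0287] [-0.1099 -0.031  -0.0222] 0.0877
26.48 n=7.82 [ 0.4575 -0.0864  0.1405] [ 7.751  -2.6501 -2.9396] [-0.2986 -1.2151  0.0332] 0.0105
0.6 26.7333 [ 0.0012 -0.0003 -0.0013] [ 1.0794  1.101  -4.6921] 0.010026009071829222
1.2 26.9833 [ 0.001  -0.0003 -0.002 ] [ 1.0854 -0.2277 -7.7393] 0.010406280689471923
2 27.2333 [ 0.0009 -0.0002 -0.0023] [ 2.2145  0.4974 -8.8686] 0.010200394139254804
3 27.4833 [ 0.0008 -0.0002 -0.0025] [ 2.5548  0.4553 -8.7406] 0.010254832710966607
4.5 27.7583 [ 0.0007 -0.0002 -0.0024] [ 0.7423  1.1628 -7.8443] 0.010396198542382478
6 28.0333 [ 0.0005 -0.0001 -0.0025] [-0.2304  0.9661 -8.3831] 0.009878423516885329
```

View pics/w4.png

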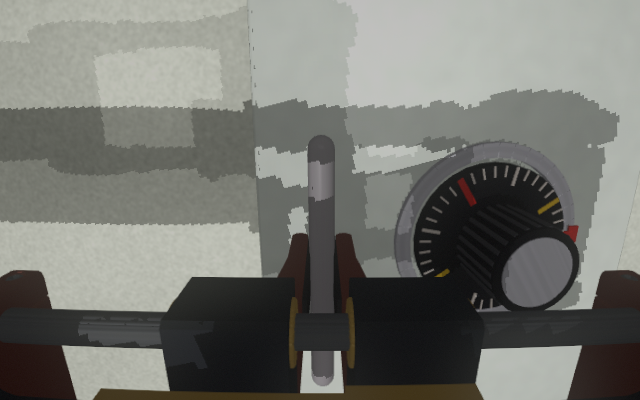

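The bar is held between the fingers at (320,250) and the lid rises freely with a steady ~9 N. Continuing to about 85°.

```bash
python3 - <<'E'
from h import *
d=np.deg2rad
for th in range(11,86,5):
    p,o=pose(d(th),0);move_l(p,.06);s=state()
    if th%3==2 or th>78:print(th,s["time"],s["ee_pos"]-p,s["ft_force"],s["moment"],s["finger_gap"])
    if np.linalg.norm(s["ft_force"])>50:print("ABORT");break
p,o=pose(d(85),0);move_l(p,.06);s=state();pr(s);print(s["ee_pos"]-p)
im=shot("side");cv2.imwrite("pics/s5.png",im["frame"])
E
```

```text
11 28.5167 [ 0.0002 -0.     -0.0022] [ 6.4851 -1.4456 -9.8443] [-0.2052 -0.845   0.0608] 0.009540686041627156
26 29.8167 [0.0005 0.0001 0.0008] [ 3.5486  1.5517 -9.6606] [ 0.2235 -0.4364  0.0619] 0.010513887259956603
41 31.1167 [-0.0007  0.0006  0.0018] [-5.9041  5.0125 -3.3889] [ 0.9631  1.1474 -0.0046] 0.010181769322813549
56 32.4167 [-0.0007  0.0009  0.0039] [-7.0365  6.5538  3.4095] [1.1483 1.3444 0.0362] 0.009836005559197593
71 33.7167 [-0.      0.0009  0.0059] [-5.3852  5.3001  7.6973] [1.0946 1.0641 0.0822] 0.010007418826337952
81 34.5833 [0.0005 0.0005 0.0062] [-3.3377  4.6818  7.7822] [0.8405 0.612  0.0885] 0.010164778540411656
34.96 n=7.80 [ 0.6643 -0.1387  0.2984] [-1.6818  5.2148  7.155 ] [0.7195 0.4698 0.128 ] 0.0101
[0.0007 0.0003 0.0061]
```

View pics/s5.png

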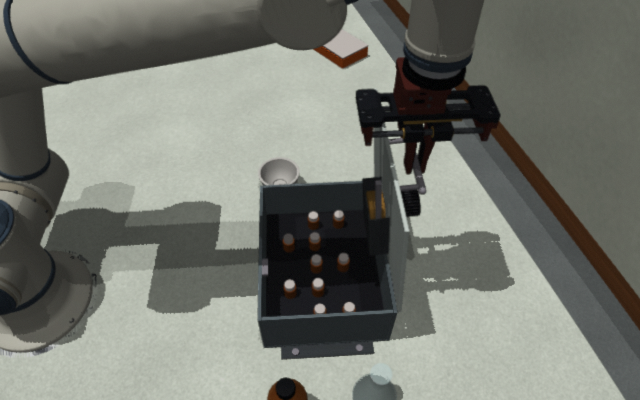

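The lid stands near vertical with the fingers on the bar at (420,175); bystanders are untouched. Opening (the front finger may nudge the lid slightly), easing back, then up.

```bash
python3 - <<'E'
from h import *
gripper_open();s=state();pr(s)
p=s["ee_pos"]
move_l(p+.008*ex,.05);pr(state())
p=state()["ee_pos"];move_l(p+[0,0,.03],.06);pr(state())
move_l(p+[0,0,.095],.1);hold(.3);pr(state())
im=shot("side");cv2.imwrite("pics/s6.png",im["frame"]);np.save("s6.npy",im,allow_pickle=True)
E
```

```text
36.26 n=7.80 [ 0.665  -0.1395  0.2913] [ 6.9987 -1.54   -3.2284] [-0.4452 -1.3396  0.0519] 0.0873
36.6 n=7.80 [ 0.6728 -0.1416  0.2908] [ 0.2548  1.0098 -0.1992] [-0.0336 -0.0838 -0.0087] 0.0881
37.24 n=7.80 [ 0.6728 -0.1416  0.3207] [-0.1971  0.1113 -1.0677] [-0.047  -0.1093 -0.014 ] 0.0878
38.34 n=7.80 [ 0.6727 -0.1416  0.3853] [-0.3163 -0.2029 -0.506 ] [-0.0521 -0.0855  0.0028] 0.0882
```

View pics/s6.png

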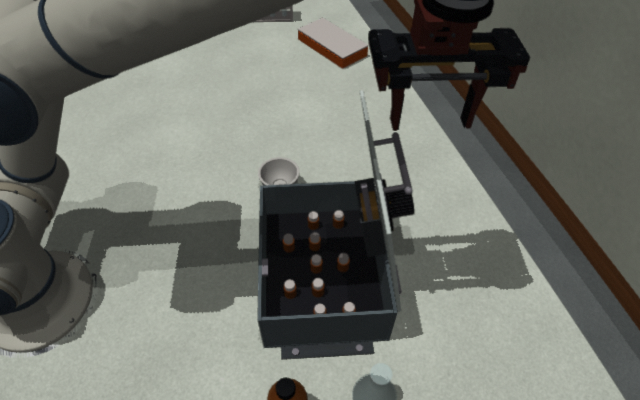

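The lid stands open by itself at about 78°, with the handle at (395,135)–(408,187). The gripper is clear above it and the bottle, flask and mortar are where they were. Handing in.

```bash
python3 -c "
from bench import *
print(job_done())"
```

```text
the job is handed in; nothing more can be done
None
```

I dialled the lock 14–5–stop without forcing it, and the lid now stands open by itself at about 78° (estimated) with the gripper clear; the bottle, flask and mortar look undisturbed, and I handed the job in at about 38 s.

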